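Set up the line bender for a fold

TASK

Set the line bender up for a fold in the acrylic blank: slide the blank in under the upper heater until its far edge lies square against the back stop, without shoving the stop off its setting (it is only finger-tight), and turn the heat regulator to 6. Leave the other things on the bench where they are.

Things in the scene. Friction and masses are not known exactly. Their poses are not given: they have to be found in the camera images.
- bender: Line bender (strip heater), fixed to the bench. Origin at bench level below its middle; x from its front edge to its back, y along its length, z up. Sizes here in mm in this frame. Its bed is at its left, y -110 to 260, its control box at its right, y -240 to -110; both x -130 to 130.
- bed_front (a point): Middle of the front edge of the flat aluminium bed, on the bed's surface, 85 above the bench; the bed reaches 260 back from here and 185 to either side. A blank slides smoothly over the narrow heating slot, whose middle line is 160 back from here.
- upper_heater (a point): Middle of the top of the upper heater: a fixed grey beam along y over the slot, 40 wide (x), underside 14 above the bed, top 44 above the bed, between end posts whose inner faces are 331 apart.
- panel_top (a point): Middle of the upper edge of the control box's panel, 107 above the bench. From here the panel falls forward at 20 degrees to the front edge (130 forward, 60 above the bench); behind, the box is level, with a rocker switch and a lamp that are not used.
- dial_plate: White round scale plate, 112 across, on the sloped panel. Origin at its centre on the knob's axis; z square out of the panel, x up the slope, y to the left. Eleven black marks, 0 to 10, clockwise, 27 degrees apart; 0 (lower left, +135 degrees from x towards y), 5 (straight up the slope) and 10 (lower right) are longer. 6 is the first short mark to the right of the top one.
- regulator (a joint): Angle of the black pointer knob of the heat regulator: 0 at mark 0, growing clockwise seen from in front, 0.4712 rad per mark, 2.827 at mark 6, end stop 4.712 at mark 10. The pointer stands at 2.356 minus this angle from the plate's x towards its y. It turns stiffly (0.10 N m) either way and stays where it is left.
- pointer_nose (a point): Nose end of the knob's bar, marked by a white line: 31 from the axis, 18.5 above the panel. The knob: round skirt 62 across, up to 7.5 above the panel; on it an upright bar 12 wide from the nose through the axis to a tail 17 beyond it, 7.5 to 29.5 above the panel, and a hub 30 across of the same height.
- blank: Flat acrylic blank, 150 long (its x) by 100 wide (its y) by 6 thick, about 107 g, loose on the bed (about 1 N slides it), its far edge (+x) short of the upper heater, its near end over the bed's front edge. Origin at the centre of its underside.
- lead_left (a point): Left corner (+y) of the blank's far edge, mid-thickness.
- lead_right (a point): Right corner (-y) of the blank's far edge, mid-thickness.
- tail_mid (a point): Middle of the blank's near edge, mid-thickness.
- stop_face (a point): Back stop: steel bar along y on the bed beyond the upper heater, 280 long, 16 thick, 18 high, two brass thumb nuts on it. This point: middle of the face that meets the blank, 3 above the bed; x away from the blank, y along the bar. Set 40 to 65 beyond the slot's middle line. Finger-tight: slips back if pushed with more than about 12 N.
- try_square: Try square lying on the bench in front of the bender (bystander), 115 by 170, 15 high. Origin under its wooden stock.
- screwdriver: Screwdriver lying on the bench in front of the control box (bystander).
- phone_stand: Folded acrylic phone stand to the left of the bender (bystander), 90 by 70, 97 high.
- pencil_pot: Steel pot with pencils to the right of the control box (bystander), 72 across, 90 high, pencils to 170.
Mind the look-alikes: they are no part of the job. Of the things shaped like the blank, the blue one is meant.

How it is judged:
By the outcome, as a careful person would: the job done as asked, in the order asked, and still so for the second after the job is handed in, with the robot touching nothing.
It also fails if it takes over 56 s, if anything falls off the work surface, if the arm or the gripper's body presses on something with over 40 N, if the wrist force passes 120 N, or if a joint passes its speed limit or range.

ROBOT

A 7-joint arm with a two-finger parallel gripper is mounted at the origin on the work surface. World frame = base frame: x ahead of the robot, y to its left, z up, the work surface at z = 0. Lengths are in m, angles in rad, forces in N, time in s.
With the tool pointing down it reaches from about 0.425 to 0.925 m from the base axis. Payload 6.8 kg.
Tool frame: the origin (TCP) lies midway between the tips of the shut fingers; the grasp point (between the pads) lies arm.grip_point_offset behind it (arm.grip_point_offset is the distance from the TCP to the grasp point, in m); z points along the fingers, y is the direction in which the jaws open and shut (so a half turn about z gives the same grasp; the last joint's range is limited). The gripper opens to 85 mm and grips with 20 to 120 N. Pads are 22 mm wide; open, the fingers measure 114 mm over their backs; the gripper's body (76 mm by 85 mm) begins 54 mm behind the grasp point. The pads swing forward as they close: fully open they stand 13 mm farther back than shut.
Start: joints at [1.031, 0.477, 0.022, 1.555, -0.011, 1.109, -0.083], TCP at [0.283, -0.613, 0.231] pointing down, gripper open.
Joint ranges: [-2.96, 2.96], [-0.34, 2.1], [-1.41, 1.46], [0.24, 2.44], [-1.37, 4.51], [0.17, 1.92], [-2.96, 2.96]. Speed limits (rad/s): [2.39, 2.39, 3.14, 3.14, 3.14, 3.14, 3.14].

INTERFACE

Orientations are given as [roll, pitch, yaw] about the fixed x, y, z axes, in that order (R = Rz(yaw) Ry(pitch) Rx(roll)).
In Python, from plant import arm, snapshot, camera_info gives the robot as it stands.
- The arm moves only by the tool apply_moves, never from a script. Its argument "motion" is a list that holds one entry, the list of rows, each a list of 7 numbers: the turn, a rotation vector about the tool's x, y, z in rad, then the shift along the tool's x, y, z in m, then the closure in counts, from 0 (fully open) to 255 (shut). A call has 1 to 10 rows; each row is the pose to reach, as a shift and turn from the pose commanded when the call began, along the tool's axes at that moment; what a row does not reach only later rows make up. A row lasts 1/8 s, in which the tool goes at most 62.5 mm and 10.7 degrees, less where a joint would pass 70% of its speed; a pose out of reach is approached as far as the arm can. A call with a gripper value outside its range is refused whole. The fingers move at their own pace and stop on an object; "squeeze" is the grip in N (left out, the last holds). Time passes only in rows, so rows that repeat a pose let the fingers close. It gives the time, the measured TCP pose, the force and the opening at its end, in the units of the state.
- arm.observe(): the state, without advancing time (a new reading comes with each control period).
- snapshot(name): name is "scene" or "top" or "wrist"; returns the picture (384x512x3 uint8, red, green, blue); there is no depth.
- camera_info(name): a dict with "intrinsics" (3x3 intrinsics, pixels), "R" (3x3) and "t" (3): a world point X has camera coordinates R X + t. Camera axes: x right, y down, z forward; pixel columns grow to the right and rows downward; lengths in m; the calibration is good to about 2 mm. The wrist camera is an equidistant fisheye: a pixel r from the principal point sees the ray r / f radians off the axis. A picture is of the moment at which its call begins: read the wrist's pose just before it. camera_info takes no time and is no camera call; for the wrist camera it gives the pose at the moment of the call.
- arm.hand_in(): hands the job in, once; it reports no verdict.
The state is a dict: "time_s": time; "q": joint angles; "qd": joint speeds; "tau": joint torques, N m; "eef_pos": TCP position; "ee_rot": TCP orientation; "ft_force": force on the tool from outside, world axes, zero at the start; "torque": the same for the moment, N m; "finger_gap": finger opening in m.
Only numpy, scipy, OpenCV 4.12 (cv2) and the standard library are available. Lean on these libraries where they do the work, as an engineer would, in place of code of your own. Each camera call takes 0.05 s, during which the arm holds its last target. There are 200 camera calls.

## Working session

There is one attempt and no reset: what is moved stays moved. The work goes in short steps, Python scripts to look and compute and a tool call to move; the robot and the scene stay as the last step left them, time stands still between calls to the robot, and variables do not carry over. Pictures are saved under pics/ and viewed, about 8 in all and at most 12, crops included, and the job is handed in when it is done.

Besides the shell and the picture viewer there is one more tool, called in YAML: its name, and indented under it one key for each argument. apply_moves: Moves the arm, as the interface text tells. Its arguments: {"type":"object","properties":{"motion":{"type":"array","items":{"type":"array","items":{"type":"array","items":{"type":"number"}}}},"squeeze":{"type":"number"}},"required":["motion"]}

```bash
mkdir -p pics; ls
python3 - <<'E'
from plant import arm,snapshot,camera_info
import cv2,numpy as np
for n in("scene","top"):
    im=snapshot(n); cv2.imwrite(f"pics/{n}0.png",im[:,:,::-1]); 
a=cv2.imread("pics/scene0.png");b=cv2.imread("pics/top0.png")
cv2.imwrite("pics/s.png",cv2.resize(a,(800,600),interpolation=cv2.INTER_CUBIC));cv2.imwrite("pics/t.png",cv2.resize(b,(800,600),interpolation=cv2.INTER_CUBIC))
s=arm.observe();print({k:np.round(v,4) for k,v in s.items()},arm.grip_point_offset)
for n in("scene","top"):
    c=camera_info(n);print(np.round(c["intrinsics"],1),np.round(c["R"],3),np.round(-np.array(c["R"]).T@c["t"],3))
E
```

```text
pics
{'time_s': np.float64(0.1), 'q': array([ 1.0309,  0.4777,  0.0223,  1.5564, -0.0115,  1.1093, -0.0831]), 'qd': array([ 0.0007, -0.0009,  0.001 , -0.0002,  0.0003, -0.0016,  0.0009]), 'tau': array([ 4.70000e-03, -5.97767e+01,  1.61390e+00, -2.81958e+01,
        1.28000e-02,  5.00000e-03,  0.00000e+00]), 'eef_pos': array([ 0.2823, -0.6125,  0.2304]), 'ee_rot': array([-3.1399e+00,  1.0000e-04,  4.3190e-01]), 'ft_force': array([ 0.2619, -0.1457, -0.2813]), 'torque': array([ 0.0235, -0.0073, -0.041 ]), 'finger_gap': np.float64(0.0858)} 0.0187
[[375.2   0.  254.8]
 [  0.  375.2 183.9]
 [  0.    0.    1. ]] [[-0.799  0.601  0.016]
 [ 0.34   0.473 -0.813]
 [-0.496 -0.644 -0.583]] [1.005 0.661 0.634]
[[348.5   0.  255.3]
 [  0.  348.5 184. ]
 [  0.    0.    1. ]] [[-0.005 -1.    -0.02 ]
 [-0.997  0.007 -0.083]
 [ 0.083  0.02  -0.996]] [0.512 0.048 1.041]
```

View pics/t.png

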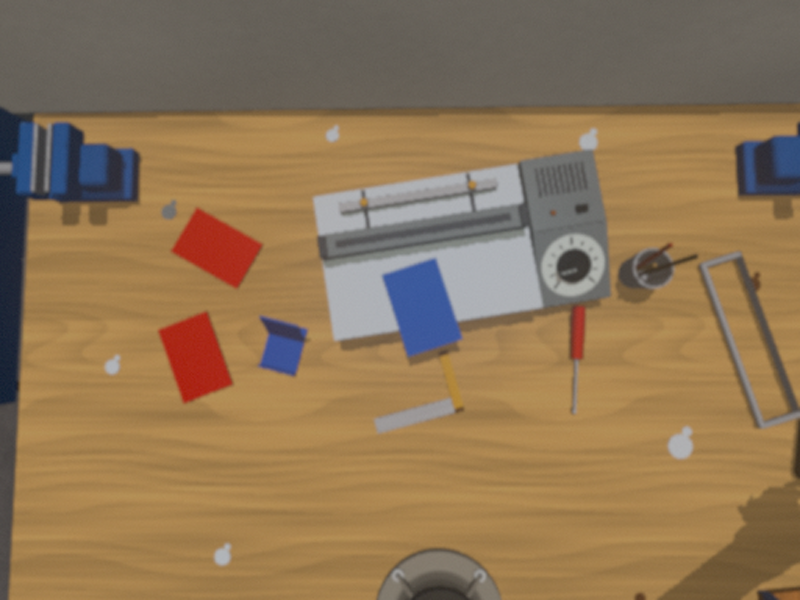

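View pics/s.png

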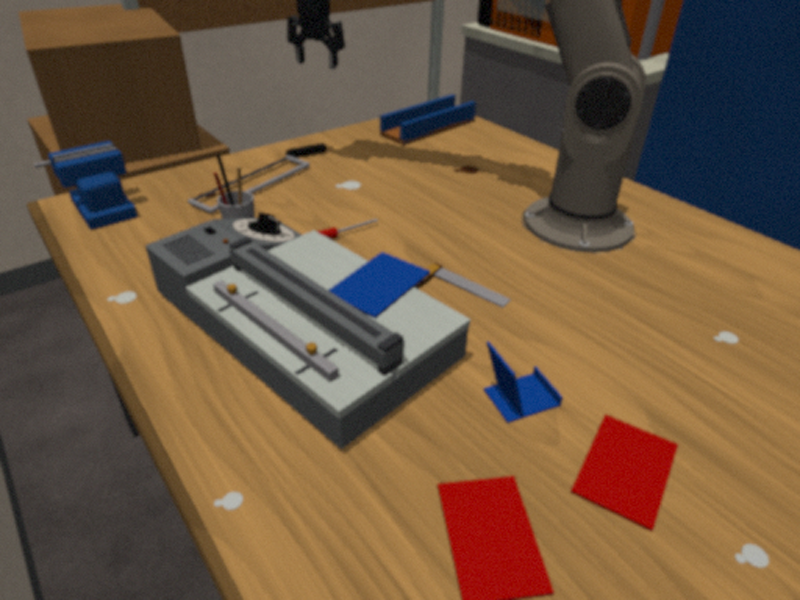

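The pictures show the blue blank at top-zoom px (422,308) on the white bed. The look-alikes are red sheets at (217,248) and (195,357), plus the blue phone stand at (283,350). Only the blue flat sheet on the bed fits. The knob is at (573,265) with its white nose line pointing left.

```bash
cat > h.py <<'E'
import numpy as np,cv2
from scipy.optimize import least_squares
from scipy.spatial.transform import Rotation as Ro
from plant import arm,snapshot,camera_info
def proj(n,X):
    c=camera_info(n);p=(np.array(c["R"])@np.atleast_2d(X).T).T+c["t"];K=np.array(c["intrinsics"])
    return np.c_[K[0,0]*p[:,0]/p[:,2]+K[0,2],K[1,1]*p[:,1]/p[:,2]+K[1,2]]
def ray(n,px,z):
    c=camera_info(n);R=np.array(c["R"]);K=np.array(c["intrinsics"]);px=np.atleast_2d(px)
    if n=="wrist":
        d=(px-K[:2,2])/[K[0,0],K[1,1]];r=np.linalg.norm(d,axis=1,keepdims=True)+1e-12
        d=np.c_[d/r*np.sin(r),np.cos(r)]
    else: d=np.c_[(px-K[:2,2])/[K[0,0],K[1,1]],np.ones(len(px))]
    d=d@R;o=-R.T@c["t"];z=np.broadcast_to(z,len(px));return o+d*((z-o[2])/d[:,2])[:,None]
E
python3 - <<'E'
from h import *
k=1/1.5625
def w(u,v,z):return ray("top",[(u+.5)*k-.5,(v+.5)*k-.5],z)[0]
L=[((333,340),(-.13,.26,.085)),((314,196),(.13,.26,.085)),((520,164),(.13,-.11,.085)),((543,307),(-.13,-.11,.085)),((592,151),(.13,-.24,.107)),((610,296),(-.13,-.24,.06))]
W=np.array([w(*p,m[2]) for p,m in L]);M=np.array([m for _,m in L])
def T(q,m):
    c,s=np.cos(q[2]),np.sin(q[2]);m=np.atleast_2d(m);return np.c_[q[0]+c*m[:,0]-s*m[:,1],q[1]+s*m[:,0]+c*m[:,1],m[:,2]]
f=least_squares(lambda q:(T(q,M)-W)[:,:2].ravel(),[.65,0,0.15]);print("bender",f.x,np.round(f.fun*1e3,1))
q=f.x;np.save("bender.npy",q)
inv=lambda X:(np.c_[np.cos(q[2])*(X[:,0]-q[0])+np.sin(q[2])*(X[:,1]-q[1]),-np.sin(q[2])*(X[:,0]-q[0])+np.cos(q[2])*(X[:,1]-q[1])]*1e3).round(1)
im=cv2.imread("pics/top0.png");hsv=cv2.cvtColor(im,cv2.COLOR_BGR2HSV)
m=cv2.inRange(hsv,(100,120,60),(130,255,255));n,lab,st,ce=cv2.connectedComponentsWithStats(m)
for i in range(1,n):
    if st[i,4]>300:
        v,u=np.where(lab==i);P=ray("top",np.c_[u,v].astype(float),.091)[:,:2]
        r=cv2.minAreaRect((P*1000).astype(np.float32));print(ce[i],st[i,4],r)
        if abs(ce[i][0]-270)<15: B=cv2.boxPoints(r)/1e3;print("blank world",B.round(4),"bender",inv(B))
S=np.array([w(341,212,.103),w(497,189,.103),w(339,205,.103),w(496,180,.103)]);print("stop(front L,R; back L,R)",inv(S),S.round(3))
p=np.array([w(573,265,.09),w(567,272,.095)]);print("knob",inv(p),p)
s=6;c=im[135:205,325:400];cv2.imwrite("pics/dial.png",cv2.resize(im[80:235,190:400],None,fx=3.8,fy=3.8,interpolation=cv2.INTER_CUBIC))
E
```

```text
bender [ 0.66675094 -0.05604072  0.14523839] [ 0.6 -1.   0.6  1.2 -0.3  4.3 -1.5  0.7  3.6 -3.2 -2.9 -1.9]
[ 13.91762452 101.72796935] 522 ((831.1998901367188, 751.835693359375), (140.20204162597656, 42.15614700317383), 4.1988844871521)
[ 38.208 102.388] 500 ((824.8265991210938, 679.6425170898438), (32.52617645263672, 133.23426818847656), 88.90985107421875)
[503.47654321  99.70864198] 405 ((819.0848388671875, -614.7950439453125), (46.1506233215332, 73.46642303466797), 86.28719329833984)
[ 58.79642058 105.28411633] 447 ((817.1162719726562, 619.84619140625), (73.73291778564453, 51.48421859741211), 2.282942533493042)
[269.65575559 196.26568467] 1833 ((557.17041015625, 28.16992950439453), (144.3961639404297, 94.54911041259766), 17.503618240356445)
blank world [[ 0.4741  0.0515]
 [ 0.5025 -0.0386]
 [ 0.6402  0.0048]
 [ 0.6118  0.095 ]] bender [[-175.1  134.3]
 [-160.    41. ]
 [ -17.4   64. ]
 [ -32.5  157.4]]
[180.17767654 225.91116173] 439 ((477.7718200683594, 271.7973327636719), (57.80339050292969, 56.182273864746094), 75.98789978027344)
stop(front L,R; back L,R) [[ 88.6 213.4]
 [ 86.8 -62.7]
 [101.5 215.1]
 [102.9 -63.6]] [[ 0.724  0.168  0.103]
 [ 0.762 -0.106  0.103]
 [ 0.736  0.171  0.103]
 [ 0.778 -0.104  0.103]]
knob [[ -64.1 -173.8]
 [ -75.  -159.9]] [[ 0.62847705 -0.2373093   0.09      ]
 [ 0.61569842 -0.22507047  0.095     ]]
```

View pics/dial.png

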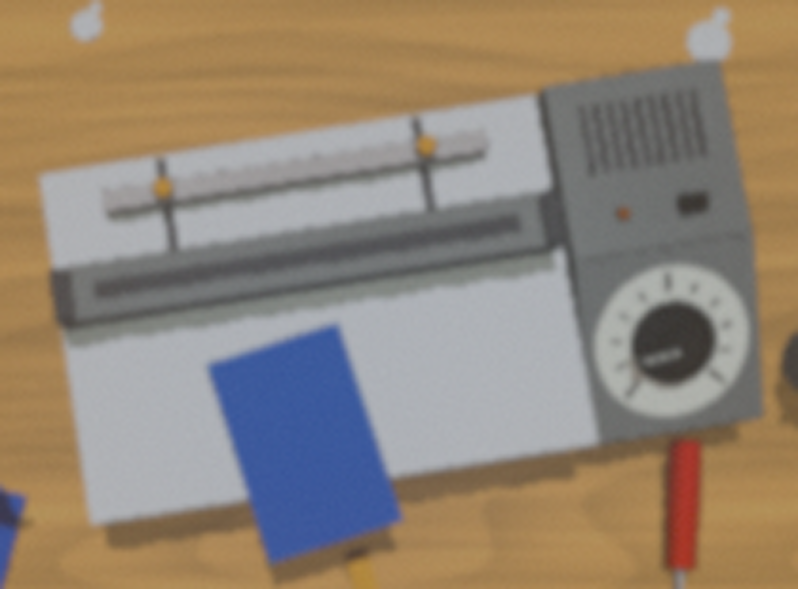

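The crop shows the blank's corners at (209,367), (335,327), (400,520) and (272,562), the stop parallel to the bed, and the knob's nose pointing just below left. I'll work out the move to a spot above the free bed, where I can touch down to get the finger height.

```bash
cat >> h.py <<'E'
B=np.load("bender.npy")
def bw(x,y):
    c,s=np.cos(B[2]),np.sin(B[2]);return np.array([B[0]+c*x-s*y,B[1]+s*x+c*y])
def go(pos,R):
    s=arm.observe();R0=Ro.from_euler("xyz",s["ee_rot"])
    print("t",round(float(s["time_s"]),2),"turn",(R0.inv()*R).as_rotvec().round(4),"shift",R0.inv().apply(np.array(pos)-s["eef_pos"]).round(4),"F",np.round(s["ft_force"],2),"gap",s["finger_gap"])
def down(yaw):return Ro.from_euler("xyz",[np.pi,0,yaw])
E
python3 -c "
from h import *
go([*bw(-.07,-.03),.12],down(B[2]))"
```

```text
t 0.1 turn [-0.0016  0.0003  0.2866] shift [ 0.5065 -0.3353  0.1109] F [ 0.26 -0.15 -0.28] gap 0.08584090048125949
```

apply_moves:
  motion:
    - [[0,0,0.05,0.05,-0.033,0,135],[0,0,0.1,0.1,-0.067,0,135],[0,0,0.15,0.15,-0.1,0,135],[0,0,0.2,0.2,-0.133,0,135],[0,0,0.25,0.25,-0.167,0,135],[0,0,0.287,0.3,-0.2,0,135],[0,0,0.287,0.35,-0.233,0,135],[0,0,0.287,0.4,-0.266,0.0,135],[0,0,0.287,0.45,-0.3,0.03,135],[0,0,0.287,0.506,-0.335,0.06,135]]
  squeeze: 30

```text
time_s: 1.35
eef_pos: [0.595, -0.1071, 0.1769]
ee_rot: [3.141, -0.0, 0.145]
ft_force: [0.2, -1.3, 0.1]
finger_gap: 0.0403
```

```bash
python3 -c "
from h import *
print(arm.observe()['eef_pos'],arm.observe()['ee_rot'])
go([*bw(-.07,-.03),.11],down(B[2]))"
```

```text
[ 0.59501718 -0.1070549   0.17688655] [ 3.14130416e+00 -2.33978964e-04  1.44529492e-01]
t 1.35 turn [ 0.0003 -0.0002 -0.0007] shift [ 0.0083 -0.0101  0.0669] F [ 0.21 -1.31  0.14] gap 0.04027013560492096
```

apply_moves:
  motion:
    - [[0,0,0,0,0,0.04,135],[0,0,0,0,0,0.07,135],[0,0,0,0,0,0.076,135],[0,0,0,0,0,0.079,135],[0,0,0,0,0,0.081,135],[0,0,0,0,0,0.082,135],[0,0,0,0,0,0.082,135]]

```text
time_s: 2.22
eef_pos: [0.5947, -0.1086, 0.0961]
ee_rot: [3.141, -0.001, 0.145]
ft_force: [1.3, 0.2, -0.2]
finger_gap: 0.0402
```

apply_moves:
  motion:
    - [[0,0,0,0,0,0.0,135],[0,0,0,0,0,0.0,135]]

```text
time_s: 2.48
eef_pos: [0.5945, -0.1085, 0.0957]
ee_rot: [3.142, -0.0, 0.145]
ft_force: [-0.6, -0.9, 0.4]
finger_gap: 0.0402
```

apply_moves:
  motion:
    - [[0,0,0,0,0,0.003,135],[0,0,0,0,0,0.006,135],[0,0,0,0,0,0.008,135],[0,0,0,0,0,0.009,135],[0,0,0,0,0,0.009,135]]

```text
time_s: 3.1
eef_pos: [0.5944, -0.1085, 0.0864]
ee_rot: [-3.142, 0.0, 0.145]
ft_force: [0.3, -0.1, 0.3]
finger_gap: 0.04
```

apply_moves:
  motion:
    - [[0,0,0,0,0,0.001,135],[0,0,0,0,0,0.002,135],[0,0,0,0,0,0.002,135]]

```text
time_s: 3.48
eef_pos: [0.5944, -0.1085, 0.0845]
ee_rot: [-3.142, 0.0, 0.145]
ft_force: [0.2, 0.1, 0.2]
finger_gap: 0.0405
```

apply_moves:
  motion:
    - [[0,0,0,0,0,0.001,135],[0,0,0,0,0,0.001,135]]

```text
time_s: 3.72
eef_pos: [0.5945, -0.1085, 0.0836]
ee_rot: [3.142, -0.0, 0.145]
ft_force: [-0.8, 0.1, 0.7]
finger_gap: 0.0401
```

apply_moves:
  motion:
    - [[0,0,0,0,0,0.001,135],[0,0,0,0,0,0.001,135]]

```text
time_s: 3.98
eef_pos: [0.5945, -0.1085, 0.0836]
ee_rot: [3.141, -0.0, 0.145]
ft_force: [-3.8, 0.5, 8.4]
finger_gap: 0.0403
```

apply_moves:
  motion:
    - [[0,0,0,0,0,0.001,135],[0,0,0,0,0,0.001,135]]

```text
time_s: 4.22
eef_pos: [0.5945, -0.1085, 0.0836]
ee_rot: [3.141, -0.0, 0.145]
ft_force: [-7.1, 0.2, 16.8]
finger_gap: 0.0398
```

apply_moves:
  motion:
    - [[0,0,0,0,0,0.001,135],[0,0,0,0,0,0.001,135]]

```text
time_s: 4.47
eef_pos: [0.5945, -0.1085, 0.0835]
ee_rot: [3.141, -0.0, 0.145]
ft_force: [-9.9, 1.4, 25.2]
finger_gap: 0.0403
```

```bash
python3 -c "
from h import *
go([*bw(-.203,.093),.0855],down(B[2]))"
```

```text
t 4.47 turn [ 0.0005 -0.0004 -0.0007] shift [-0.124  -0.1344 -0.0021] F [-9.91  1.41 25.16] gap 0.04034556021164979
```

apply_moves:
  motion:
    - [[0,0,0,0,0,-0.03,135],[0,0,0,-0.02,-0.02,-0.04,135],[0,0,0,-0.055,-0.06,-0.04,135],[0,0,0,-0.09,-0.1,-0.04,135],[0,0,0,-0.124,-0.134,-0.04,135],[0,0,0,-0.124,-0.134,-0.04,135],[0,0,0,-0.124,-0.134,-0.02,135],[0,0,0,-0.124,-0.134,-0.005,135],[0,0,0,-0.124,-0.134,-0.005,135]]

```text
time_s: 5.6
eef_pos: [0.452, 0.0057, 0.0845]
ee_rot: [-3.142, 0.002, 0.144]
ft_force: [-0.4, -0.5, -0.2]
finger_gap: 0.0402
```

Run:
```python
from h import *
go([*bw(-.08,.093),.0855],down(B[2]))
im=snapshot("wrist")[:,:,::-1];cv2.imwrite("pics/w1.png",cv2.resize(im,(800,600),interpolation=cv2.INTER_CUBIC))
```

```text
t 5.6 turn [-0.0001  0.0024 -0.0011] shift [ 0.1236 -0.001  -0.0013] F [-0.41 -0.54 -0.21] gap 0.040198730325924886
```

View pics/w1.png

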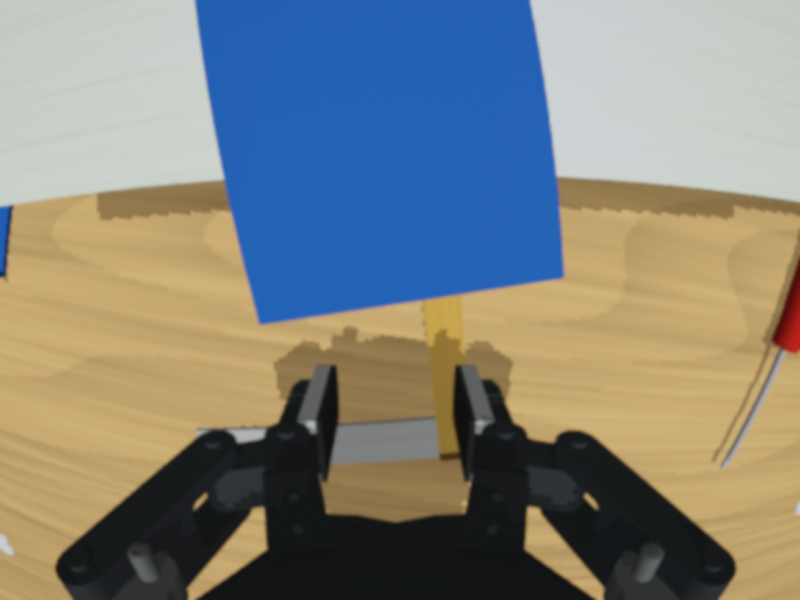

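The wrist view shows the tail edge from (260,323) to (563,276), with both fingers behind it and roughly centred. Now I'll push, stopping well short of the stop.

apply_moves:
  motion:
    - [[0,0,0,0.01,0,-0.001,135],[0,0,0,0.02,0,-0.001,135],[0,0,0,0.03,0,-0.001,135],[0,0,0,0.04,0,-0.001,135],[0,0,0,0.05,0,-0.001,135],[0,0,0,0.06,0,-0.001,135],[0,0,0,0.07,0,-0.001,135],[0,0,0,0.08,0,-0.001,135],[0,0,0,0.09,0,-0.001,135],[0,0,0,0.095,0,-0.001,135]]

```text
time_s: 6.9
eef_pos: [0.5469, 0.0199, 0.0867]
ee_rot: [3.141, 0.0, 0.145]
ft_force: [-5.2, 0.0, 5.7]
finger_gap: 0.0404
```

apply_moves:
  motion:
    - [[0,0,0,0.004,0,0,135],[0,0,0,0.008,0,0,135],[0,0,0,0.01,0,0,135],[0,0,0,0.01,0,0,135]]

```text
time_s: 7.4
eef_pos: [0.5566, 0.0214, 0.0868]
ee_rot: [3.141, 0.0, 0.145]
ft_force: [-3.2, -0.1, 5.8]
finger_gap: 0.0401
```

Run:
```python
from h import *
go([*bw(-.074,.093),.0855],down(B[2]))
im=snapshot("wrist")[:,:,::-1];cv2.imwrite("pics/w2raw.png",im);cv2.imwrite("pics/w2.png",cv2.resize(im,(800,600),interpolation=cv2.INTER_CUBIC))
t=snapshot("top")[:,:,::-1];cv2.imwrite("pics/t2.png",t)
```

```text
t 7.4 turn [ 0.0001  0.0002 -0.0006] shift [ 0.0238 -0.0005  0.0013] F [-3.21 -0.08  5.82] gap 0.04006803913803937
```

View pics/w2.png

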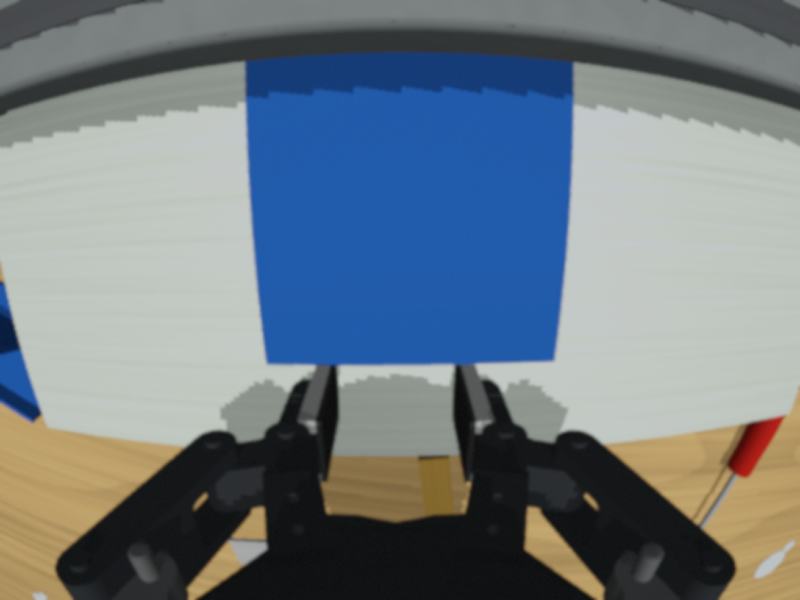

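The blank is square to the fingers, with its tail edge from (267,363) to (555,360). There is an odd 5.8 N upward force, so I'll back off, settle the height and check again.

apply_moves:
  motion:
    - [[0,0,0,-0.004,0,0,135],[0,0,0,-0.008,0,0,135],[0,0,0,-0.008,0,0,135],[0,0,0,-0.008,0,0,135]]

```text
time_s: 8.0
eef_pos: [0.5485, 0.0202, 0.0865]
ee_rot: [3.142, -0.0, 0.145]
ft_force: [-0.4, 0.2, 0.2]
finger_gap: 0.04
```

apply_moves:
  motion:
    - [[0,0,0,0,0,0.0015,135],[0,0,0,0.004,0,0.0015,135],[0,0,0,0.008,0,0.0015,135],[0,0,0,0.012,0,0.0015,135],[0,0,0,0.012,0,0.0015,135]]

```text
time_s: 8.62
eef_pos: [0.5607, 0.0221, 0.085]
ee_rot: [-3.142, -0.0, 0.145]
ft_force: [0.1, -0.8, 1.4]
finger_gap: 0.0404
```

```bash
cat > see.py <<'E'
from h import *
def inv(X):
    d=np.atleast_2d(X)[:,:2]-B[:2];c,s=np.cos(B[2]),np.sin(B[2]);return np.c_[c*d[:,0]+s*d[:,1],-s*d[:,0]+c*d[:,1]]*1e3
def look(tag):
    w=snapshot("wrist")[:,:,::-1].copy();cv2.imwrite(f"pics/{tag}_w.png",w)
    def blob(n,im,z):
        m=cv2.inRange(cv2.cvtColor(im,cv2.COLOR_BGR2HSV),(100,120,60),(130,255,255));_,lab,st,_=cv2.connectedComponentsWithStats(m)
        if n=="wrist": i=1+np.argmax(st[1:,4])
        return lab==i
    m=blob("wrist",w,.091);v,u=np.where(m);P=inv(ray("wrist",np.c_[u,v].astype(float),.091))
    def line(a,b,lo,hi,far):
        xs=[];ys=[]
        for k in np.arange(lo,hi,3.):
            q=b[(a>k)&(a<k+3)]
            if len(q)>3: xs.append(k+1.5);ys.append(q.max() if far else q.min())
        p=np.polyfit(xs,ys,1);return round(float(np.degrees(np.arctan(p[0]))),2),round(float(np.polyval(p,np.mean(xs))),1)
    c=np.median(P[:,1]);x0=P[:,0].min()
    print("y mid",round(float(c),1),"tail (slope deg dx/dy, x)",line(P[:,1],P[:,0],c-40,c+40,0),"left side (dy/dx)",line(P[:,0],P[:,1],x0+10,x0+60,1),"right",line(P[:,0],P[:,1],x0+10,x0+60,0))
    print("TCP bender",inv(arm.observe()["eef_pos"]).round(1))
E
python3 - <<'E'
from see import *
look("a")
E
```

```text
y mid 88.3 tail (slope deg dx/dy, x) (-0.12, -82.0) left side (dy/dx) (-0.1, 136.7) right (0.08, 38.5)
TCP bender [[-93.9  92.6]]
```

apply_moves:
  motion:
    - [[0,0,0,0.004,0,0,135],[0,0,0,0.008,0,0,135],[0,0,0,0.012,0,0,135],[0,0,0,0.013,0,0,135],[0,0,0,0.013,0,0,135]]

```text
time_s: 9.3
eef_pos: [0.5733, 0.0239, 0.0851]
ee_rot: [-3.142, -0.0, 0.145]
ft_force: [0.3, -0.6, -0.7]
finger_gap: 0.0402
```

apply_moves:
  motion:
    - [[0,0,0,0.0005,0,0,135],[0,0,0,0.001,0,0,135],[0,0,0,0.001,0,0,135]]

```text
time_s: 9.68
eef_pos: [0.5739, 0.0239, 0.085]
ee_rot: [3.142, 0.0, 0.145]
ft_force: [-0.2, -0.4, 1.6]
finger_gap: 0.0403
```

apply_moves:
  motion:
    - [[0,0,0,0.0005,0,0,135],[0,0,0,0.001,0,0,135],[0,0,0,0.001,0,0,135]]

```text
time_s: 10.05
eef_pos: [0.5752, 0.0241, 0.085]
ee_rot: [3.142, -0.0, 0.145]
ft_force: [-0.5, 0.0, 0.8]
finger_gap: 0.0399
```

apply_moves:
  motion:
    - [[0,0,0,0.0005,0,0,135],[0,0,0,0.001,0,0,135],[0,0,0,0.001,0,0,135]]

```text
time_s: 10.42
eef_pos: [0.5762, 0.0243, 0.085]
ee_rot: [3.142, -0.0, 0.145]
ft_force: [-1.1, -0.6, 0.9]
finger_gap: 0.0396
```

apply_moves:
  motion:
    - [[0,0,0,0.0004,0,0,135],[0,0,0,0.0008,0,0,135]]

```text
time_s: 10.68
eef_pos: [0.5769, 0.0243, 0.085]
ee_rot: [3.142, 0.0, 0.145]
ft_force: [-0.7, -1.0, 1.4]
finger_gap: 0.0402
```

apply_moves:
  motion:
    - [[0,0,0,0.0004,0,0,135],[0,0,0,0.0008,0,0,135]]

```text
time_s: 10.92
eef_pos: [0.5777, 0.0245, 0.0851]
ee_rot: [3.142, -0.0, 0.145]
ft_force: [-2.0, -0.2, 1.2]
finger_gap: 0.0403
```

apply_moves:
  motion:
    - [[0,0,0,0.0004,0,0,135],[0,0,0,0.0008,0,0,135]]

```text
time_s: 11.18
eef_pos: [0.5785, 0.0246, 0.085]
ee_rot: [-3.142, -0.0, 0.145]
ft_force: [-2.1, -1.0, 0.7]
finger_gap: 0.0405
```

apply_moves:
  motion:
    - [[0,0,0,0.0003,0,0,135],[0,0,0,0.0006,0,0,135]]

```text
time_s: 11.42
eef_pos: [0.579, 0.0247, 0.0851]
ee_rot: [3.142, -0.0, 0.145]
ft_force: [-2.0, 0.2, 1.0]
finger_gap: 0.0401
```

apply_moves:
  motion:
    - [[0,0,0,0.0003,0,0,135],[0,0,0,0.0006,0,0,135]]

```text
time_s: 11.68
eef_pos: [0.5796, 0.0248, 0.0851]
ee_rot: [3.142, -0.0, 0.145]
ft_force: [-0.3, -0.4, 0.9]
finger_gap: 0.0402
```

Run:
```python
from see import *
look("b");t=snapshot("top")[:,:,::-1];cv2.imwrite("pics/b_t.png",t);s=snapshot("scene")[:,:,::-1]
cv2.imwrite("pics/b.png",np.vstack([cv2.resize(s[150:270,110:310],(600,360),interpolation=cv2.INTER_CUBIC),cv2.resize(t[90:170,200:350],(450,240),interpolation=cv2.INTER_CUBIC)[:, :].copy() if 0 else cv2.resize(t[95:155,200:350],(600,240),interpolation=cv2.INTER_CUBIC)]))
```

```text
y mid 88.3 tail (slope deg dx/dy, x) (-0.11, -63.0) left side (dy/dx) (-0.2, 136.7) right (0.01, 38.6)
TCP bender [[-74.4  92.6]]
```

View pics/b.png

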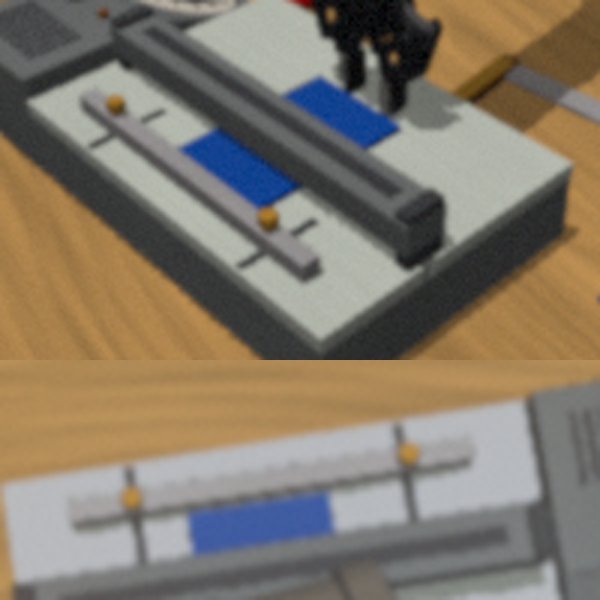

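The scene crop shows the blank under the heater, from (185,150) to (300,185), close to the stop bar. The top crop suggests a gap of about 1–2 mm, so I'll creep on.

apply_moves:
  motion:
    - [[0,0,0,0.0003,0,0,135],[0,0,0,0.0006,0,0,135]]

```text
time_s: 12.08
eef_pos: [0.5802, 0.0248, 0.0851]
ee_rot: [3.142, -0.0, 0.145]
ft_force: [-0.7, -0.7, 0.7]
finger_gap: 0.0403
```

apply_moves:
  motion:
    - [[0,0,0,0.0003,0,0,135],[0,0,0,0.0006,0,0,135]]

```text
time_s: 12.32
eef_pos: [0.5808, 0.0249, 0.0851]
ee_rot: [3.142, 0.0, 0.145]
ft_force: [-0.6, 0.2, 0.9]
finger_gap: 0.0402
```

apply_moves:
  motion:
    - [[0,0,0,0.0003,0,0,135],[0,0,0,0.0006,0,0,135]]

```text
time_s: 12.58
eef_pos: [0.5814, 0.025, 0.085]
ee_rot: [-3.142, 0.0, 0.145]
ft_force: [-1.2, -0.3, 0.8]
finger_gap: 0.04
```

apply_moves:
  motion:
    - [[0,0,0,0.0003,0,0,135],[0,0,0,0.0006,0,0,135]]

```text
time_s: 12.82
eef_pos: [0.582, 0.0251, 0.085]
ee_rot: [3.142, 0.0, 0.145]
ft_force: [-1.6, 0.3, 1.8]
finger_gap: 0.0398
```

apply_moves:
  motion:
    - [[0,0,0,0.0003,0,0,135],[0,0,0,0.0006,0,0,135]]

```text
time_s: 13.08
eef_pos: [0.5826, 0.0252, 0.085]
ee_rot: [3.142, 0.0, 0.145]
ft_force: [-0.6, 0.3, 1.1]
finger_gap: 0.0407
```

apply_moves:
  motion:
    - [[0,0,0,0.0003,0,0,135],[0,0,0,0.0006,0,0,135]]

```text
time_s: 13.32
eef_pos: [0.5827, 0.0252, 0.085]
ee_rot: [3.142, 0.001, 0.145]
ft_force: [-4.4, -0.7, 2.8]
finger_gap: 0.0406
```

Contact at 4.4 N: the TCP has stalled. I'll check the squareness.

Run:
```python
from see import *
s=arm.observe();print("torque",np.round(s["torque"],3),np.round(s["ft_force"],2))
look("c");t=np.mean([snapshot("top")[:,:,::-1].astype(float) for _ in range(4)],0).astype(np.uint8);cv2.imwrite("pics/c_t.png",t)
# angles in top view: stop back/front edges and blank far edge
g=cv2.cvtColor(t,cv2.COLOR_BGR2GRAY).astype(float)
hsv=cv2.cvtColor(t,cv2.COLOR_BGR2HSV);m=cv2.inRange(hsv,(100,110,60),(130,255,255))
p=proj("top",np.array([[*bw(.088,.13),.091],[*bw(.088,.045),.091],[*bw(.09,.2),.103],[*bw(.09,-.05),.103]]));print(p.round(1))
sat=hsv[:,:,1].astype(float)
us=np.arange(int(min(p[0,0],p[1,0]))+1,int(max(p[0,0],p[1,0])));vs=[]
for u in us:
    v0=int(np.interp(u,[p[0,0],p[1,0]],[p[0,1],p[1,1]]));col=sat[v0-6:v0+8,u];i=np.argmax(col>110);vs.append(v0-6+i-(col[i]-110)/(col[i]-col[i-1]))
q=ray("top",np.c_[us,vs],.091);q=inv(q);print("blank far: ",np.polyfit(q[:,1],q[:,0],1)[0]*57.3,q[:,0].mean())
us=np.arange(int(p[2,0])+1,int(p[3,0]));
for nm,off in(("back",-6),):
    vs=[]
    for u in us:
        v0=np.interp(u,[p[2,0],p[3,0]],[p[2,1],p[3,1]]);r=np.arange(int(v0)-12,int(v0)+1);col=g[r,u];d=np.diff(col);i=np.argmin(d);vs.append(r[i]+.5)
    q=inv(ray("top",np.c_[us,vs],.103));k=np.polyfit(q[:,1],q[:,0],1);e=q[:,0]-np.polyval(k,q[:,1]);ok=abs(e)<3;k=np.polyfit(q[ok,1],q[ok,0],1);print("stop back",k[0]*57.3,q[ok,0].mean(),ok.sum(),len(ok))
c=t[95:155,200:350];cv2.imwrite("pics/c.png",cv2.resize(t[105:145,235:305],(800,457),interpolation=cv2.INTER_CUBIC))
```

```text
torque [-0.146  0.748 -0.027] [-4.45 -0.66  2.77]
y mid 88.2 tail (slope deg dx/dy, x) (-0.11, -59.9) left side (dy/dx) (-0.09, 136.7) right (0.02, 38.5)
TCP bender [[-71.4  92.5]]
[[248.3 132.1]
 [278.7 127.4]
 [222.8 134.3]
 [313.1 120.4]]
blank far:  -0.23949908136984968 88.10942415547835
stop back -0.13139371254215942 93.01160474225969 85 90
```

View pics/c.png

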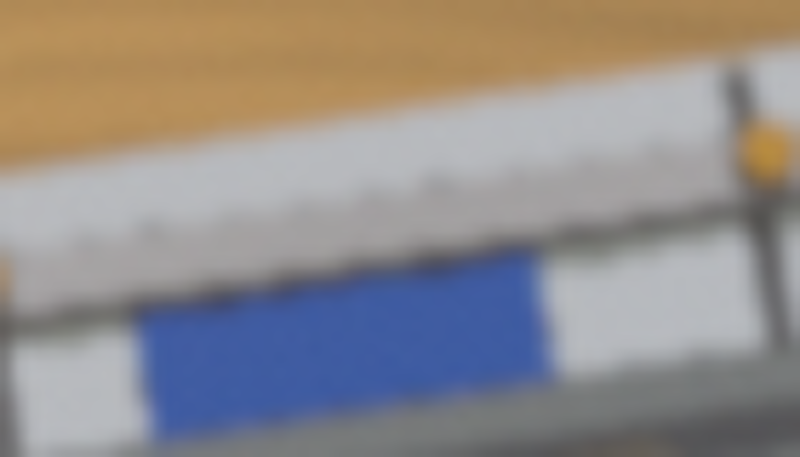

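The far edge, from (140,315) to (540,252), lies along the stop's face. Angles agree to about 0.1° and the moment is near zero. I'll add one slight press to seat it, then retreat.

apply_moves:
  motion:
    - [[0,0,0,0.0002,0,0,135],[0,0,0,0.0002,0,0,135]]

```text
time_s: 13.82
eef_pos: [0.5828, 0.0252, 0.0849]
ee_rot: [3.142, 0.001, 0.145]
ft_force: [-5.6, -0.5, 3.0]
finger_gap: 0.0404
```

apply_moves:
  motion:
    - [[0,0,0,-0.001,0,0,135],[0,0,0,-0.004,0,0,135],[0,0,0,-0.015,0,0,135],[0,0,0,-0.02,0,-0.03,90],[0,0,0,-0.02,0,-0.08,90],[0,0,0,-0.02,0,-0.12,90],[0,0,0,-0.02,0,-0.12,90],[0,0,0,-0.02,0,-0.12,90]]

```text
time_s: 14.82
eef_pos: [0.563, 0.0223, 0.2046]
ee_rot: [3.141, 0.0, 0.145]
ft_force: [-0.7, 0.1, 0.3]
finger_gap: 0.0555
```

```bash
cat >> h.py <<'E'
def knob(h,ang,cx=-.065,cy=-.175):
    "TCP h above panel on the knob axis, tool x at ang from plate x towards plate y"
    t=np.radians(20);Rp=Ro.from_euler("z",B[2])*Ro.from_euler("y",-t)   # plate axes: x up slope, z out
    o=np.array([*bw(cx,cy),.107+cx*np.tan(t)]);R=Rp*Ro.from_euler("z",ang)*Ro.from_euler("x",np.pi)
    return o+Rp.apply([0,0,h]),R
E
python3 -c "
from h import *
print(arm.observe()['q'].round(2))
p,R=knob(.11,0);print(p,R.as_matrix().round(2));go(p,R)"
```

```text
[ 0.    0.33 -0.19  1.84  0.08  0.97 -1.65]
[ 0.59053664 -0.24405056  0.18670812] [[ 0.93  0.14  0.34]
 [ 0.14 -0.99  0.05]
 [ 0.34  0.   -0.94]]
t 14.82 turn [ 2.000e-04  3.494e-01 -5.000e-04] shift [-0.0111  0.2675  0.0179] F [-0.73  0.06  0.25] gap 0.055549337723546977
```

apply_moves:
  motion:
    - [[0,0.08,0,-0.002,0.05,0,90],[0,0.17,0,-0.004,0.1,0,90],[0,0.26,0,-0.006,0.15,0,90],[0,0.349,0,-0.008,0.2,0.005,90],[0,0.349,0,-0.011,0.25,0.01,90],[0,0.349,0,-0.011,0.2675,0.018,90],[0,0.349,0,-0.011,0.2675,0.018,90],[0,0.349,0,-0.011,0.2675,0.018,90]]

```text
time_s: 15.82
eef_pos: [0.5914, -0.2412, 0.1864]
ee_rot: [-3.14, -0.348, 0.147]
ft_force: [0.1, -0.1, 0.2]
finger_gap: 0.055
```

Run:
```python
from see import *
p,R=knob(.11,0);go(p,R)
c=camera_info("wrist");print(np.round(c["intrinsics"],1).tolist())
w=snapshot("wrist")[:,:,::-1].copy();cv2.imwrite("pics/d.png",cv2.resize(w,(800,600),interpolation=cv2.INTER_CUBIC));cv2.imwrite("pics/d_raw.png",w);np.savez("pics/d.npz",K=c["intrinsics"],R=c["R"],t=c["t"])
```

```text
t 15.82 turn [-0.0023  0.0009  0.0018] shift [-0.0011  0.0026 -0.0007] F [ 0.09 -0.07  0.19] gap 0.05501633205418284
[[297.3, 0.0, 252.9], [0.0, 297.3, 188.2], [0.0, 0.0, 1.0]]
```

View pics/d.png

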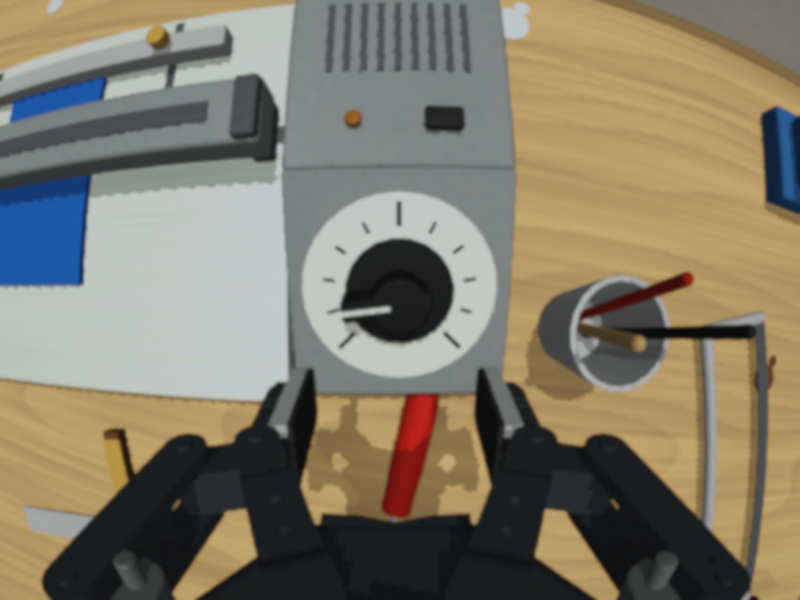

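The dial view shows the plate centred at about (399,285), the nose at (347,314) and the white line's inner end at (391,309), with mark 5 at (399,212). I'll compute positions in the plate frame.

```bash
cat >> h.py <<'E'
def plate(px,h,cx=-.065,cy=-.175,f="pics/d.npz"):
    "wrist pixels (800x600 scale) -> plate coords (mm) at height h over the panel"
    c=np.load(f);K=c["K"];px=(np.atleast_2d(px)+.5)*.64-.5
    d=(px-K[:2,2])/K[0,0];r=np.linalg.norm(d,axis=1,keepdims=True);d=np.c_[d/r*np.sin(r),np.cos(r)]@c["R"];o=-c["R"].T@c["t"]
    Rp=Ro.from_euler("z",B[2])*Ro.from_euler("y",-np.radians(20));p0=np.array([*bw(cx,cy),.107+cx*np.tan(np.radians(20))])
    o=Rp.inv().apply(o-p0);d=Rp.inv().apply(d);return (o+d*((h-o[2])/d[:,2])[:,None])*1e3
E
python3 - <<'E'
from h import *
P=plate([[302,285],[497,285],[399,191],[399,378],[340,348],[460,348],[399,202],[399,225],[347,166]],.001);print(P.round(1))
w=cv2.imread("pics/d_raw.png");hsv=cv2.cvtColor(w,cv2.COLOR_BGR2HSV)
m=((hsv[:,:,2]>175)&(hsv[:,:,1]<30)).astype(np.uint8);m[:, :185]=0;m[:,325:]=0;m[:115]=0;m[250:]=0
v,u=np.where(m);Q=plate(np.c_[(u+.5)/.64-.5,(v+.5)/.64-.5],.001);e=cv2.fitEllipse(cv2.convexHull(Q[:,:2].astype(np.float32)));print("plate ellipse",e,len(Q))
print("line at bar top",plate([[347,314],[391,309],[345,314]],.0295).round(1))
E
```

```text
[[  3.6  56.8   1. ]
 [  4.  -55.2   1. ]
 [ 56.9   1.4   1. ]
 [-56.    0.8   1. ]
 [-35.9  36.3   1. ]
 [-35.7 -35.6   1. ]
 [ 50.8   1.4   1. ]
 [ 38.1   1.3   1. ]
 [ 70.6  29.3   1. ]]
plate ellipse ((0.8570134043693542, 1.2218356132507324), (111.22119140625, 111.32847595214844), 29.476219177246094) 7126
line at bar top [[-3.  28.  29.5]
 [-0.2  5.4 29.5]
 [-3.  29.1 29.5]]
```

```bash
python3 -c "
from h import *
for h in(.06,.0115):
  p,R=knob(h,np.radians(97.5),-.0642,-.1738);go(p,R)"
```

```text
t 15.88 turn [-1.8000e-03 -1.4000e-03 -1.6993e+00] shift [-0.0006  0.0016  0.0496] F [0.54 0.1  0.33] gap 0.05552012068635244
t 15.88 turn [-1.8000e-03 -1.4000e-03 -1.6993e+00] shift [-0.0006  0.0017  0.0981] F [0.54 0.1  0.33] gap 0.05552012068635244
```

apply_moves:
  motion:
    - [[0,0,-0.17,-0.001,0.001,0,90],[0,0,-0.34,-0.001,0.001,0,90],[0,0,-0.51,-0.001,0.001,0,90],[0,0,-0.68,-0.001,0.001,0,90],[0,0,-0.85,-0.001,0.001,0,90],[0,0,-1.02,-0.001,0.001,0,90],[0,0,-1.19,-0.001,0.001,0,90],[0,0,-1.36,-0.001,0.001,0,90],[0,0,-1.53,-0.001,0.001,0,90],[0,0,-1.7,-0.001,0.001,0,90]]

```text
time_s: 17.12
eef_pos: [0.591, -0.2428, 0.1872]
ee_rot: [2.795, 0.046, 1.845]
ft_force: [-0.7, 0.7, -0.4]
finger_gap: 0.0551
```

apply_moves:
  motion:
    - [[0,0,0,0,0,0,90],[0,0,0,0,0,0,90],[0,0,0,0,0,0,90]]

```text
time_s: 17.5
eef_pos: [0.5906, -0.2446, 0.1868]
ee_rot: [2.795, 0.044, 1.836]
ft_force: [-0.2, -0.9, 0.9]
finger_gap: 0.0556
```

```bash
python3 -c "
from h import *
print(arm.observe()['q'].round(2))
for h in(.05,.0115):
  p,R=knob(h,np.radians(97.5),-.0642,-.1738);go(p,R)"
```

```text
[ 0.86  0.4  -0.6   1.9   0.11  0.6   0.53]
t 17.5 turn [-0.0001  0.0002 -0.0033] shift [0.0016 0.001  0.0601] F [-0.21 -0.92  0.87] gap 0.05559345603726294
t 17.5 turn [-0.0001  0.0002 -0.0033] shift [0.0016 0.001  0.0986] F [-0.21 -0.92  0.87] gap 0.05559345603726294
```

apply_moves:
  motion:
    - [[0,0,0,0.0016,0.001,0.03,90],[0,0,0,0.0016,0.001,0.055,90],[0,0,0,0.0016,0.001,0.075,90],[0,0,0,0.0016,0.001,0.088,90],[0,0,0,0.0016,0.001,0.096,90],[0,0,0,0.0016,0.001,0.0985,90],[0,0,0,0.0016,0.001,0.0985,90]]

```text
time_s: 18.38
eef_pos: [0.6245, -0.2385, 0.0948]
ee_rot: [2.795, 0.044, 1.837]
ft_force: [-0.5, 0.5, -0.2]
finger_gap: 0.0552
```

```bash
python3 -c "
from h import *
p,R=knob(.0115,np.radians(97.5),-.0642,-.1738);go(p,R)"
```

```text
t 18.38 turn [ 0.0003  0.0006 -0.0023] shift [0.0006 0.     0.0004] F [-0.54  0.51 -0.24] gap 0.05515143808234686
```

apply_moves:
  motion:
    - [[0,0,0,0.0005,0,0,200],[0,0,0,0.0005,0,0,200],[0,0,0,0.0005,0,0,200],[0,0,0,0.0005,0,0,200]]
  squeeze: 50

```text
time_s: 18.88
eef_pos: [0.6247, -0.2379, 0.0954]
ee_rot: [2.794, 0.045, 1.837]
ft_force: [-2.4, -0.0, 5.5]
finger_gap: 0.0279
```

apply_moves:
  motion:
    - [[0,0,0.15,0,0,-0.0005,200],[0,0,0.3,0,0,-0.0005,200],[0,0,0.45,0,0,-0.0005,200],[0,0,0.6,0,0,-0.0005,200],[0,0,0.75,0,0,-0.0005,200],[0,0,0.9,0,0,-0.0005,200],[0,0,1.05,0,0,-0.0005,200],[0,0,1.2,0,0,-0.0005,200],[0,0,1.2,0,0,-0.0005,200]]

```text
time_s: 20.0
eef_pos: [0.6249, -0.238, 0.0956]
ee_rot: [2.967, -0.305, 0.673]
ft_force: [1.9, 0.2, 1.4]
finger_gap: 0.0284
```

```bash
python3 -c "
from h import *
p,R=knob(.0115,np.radians(-27),-.0642,-.1738);go(p,R);print(arm.observe()['q'].round(2),arm.observe()['torque'].round(2))"
```

```text
t 20.0 turn [ 0.0014 -0.0017  0.9723] shift [-0.0006 -0.0006  0.001 ] F [1.87 0.22 1.39] gap 0.028369276015173014
[ 0.51  0.51 -0.2   1.92 -0.16  0.41 -0.44] [-0.05 -0.1  -0.09]
```

apply_moves:
  motion:
    - [[0,0,0.15,0,0,0,200],[0,0,0.3,0,0,0,200],[0,0,0.45,0,0,0,200],[0,0,0.6,0,0,0,200],[0,0,0.75,0,0,0,200],[0,0,0.9,0,0,0,200],[0,0,0.972,0,0,0,200],[0,0,0.972,0,0,0,200],[0,0,0.972,0,0,0,200]]

```text
time_s: 21.12
eef_pos: [0.625, -0.2384, 0.0956]
ee_rot: [-2.979, -0.312, -0.351]
ft_force: [3.7, -1.6, 1.8]
finger_gap: 0.0278
```

```bash
python3 -c "
from h import *
p,R=knob(.0115,np.radians(-27),-.0642,-.1738);go(p,R)"
```

```text
t 21.12 turn [ 0.0004 -0.0022  0.0014] shift [-0.0009 -0.0002  0.0009] F [ 3.66 -1.65  1.84] gap 0.027815248511404683
```

Open, withdraw along the axis, and rotate back to the earlier viewing pose.

apply_moves:
  motion:
    - [[0,0,0,0,0,0,90],[0,0,0,0,0,0,90],[0,0,0,0,0,0,90],[0,0,0,0,0,-0.02,90],[0,0,0,0,0,-0.06,90],[0,0,0,0,0,-0.1,90],[0,0,-0.15,0,0,-0.1,90],[0,0,-0.31,0,0,-0.1,90],[0,0,-0.471,0,0,-0.1,90],[0,0,-0.471,0,0,-0.1,90]]

```text
time_s: 22.38
eef_pos: [0.5899, -0.2432, 0.1901]
ee_rot: [-3.141, -0.35, 0.142]
ft_force: [0.5, -0.4, 0.5]
finger_gap: 0.0554
```

Run:
```python
from see import *
c=camera_info("wrist");w=snapshot("wrist")[:,:,::-1].copy();np.savez("pics/e.npz",K=c["intrinsics"],R=c["R"],t=c["t"]);cv2.imwrite("pics/e_raw.png",w);cv2.imwrite("pics/e.png",cv2.resize(w,(800,600),interpolation=cv2.INTER_CUBIC))
t=snapshot("top")[:,:,::-1];cv2.imwrite("pics/e_t.png",t)
```

```text
(no output)
```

View pics/e.png

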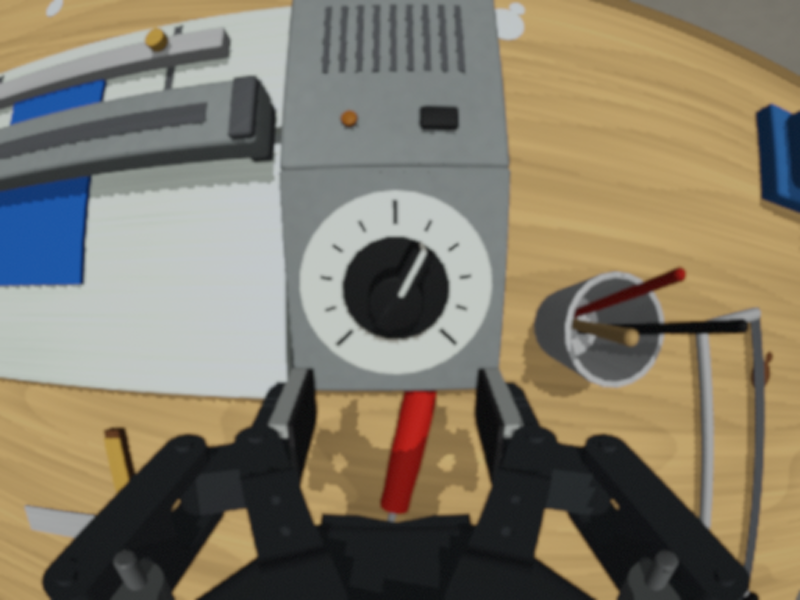

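The white line runs from (401,296) to (424,251), towards mark 6 at (429,226). I'll measure the angle.

Run:
```python
from h import *
for f,box in(("d",(215,262,188,208)),("e",(250,276,156,194))):
    w=cv2.imread(f"pics/{f}_raw.png");g=cv2.cvtColor(w,cv2.COLOR_BGR2GRAY).astype(float)
    u0,u1,v0,v1=box;v,u=np.mgrid[v0:v1,u0:u1];s=g[v0:v1,u0:u1]
    lab=cv2.connectedComponentsWithStats(((s>110)).astype(np.uint8))
    wts=s
    for i in range(1,lab[0]):
        if lab[2][i,4]<15: continue
        k=lab[1]==i;P=plate(np.c_[(u[k]+.5)/.64-.5,(v[k]+.5)/.64-.5],.0295,-.0642,-.1738,f"pics/{f}.npz")[:,:2]
        c=P.mean(0);d=np.linalg.svd(P-c)[2][0];d*=np.sign(d@c)
        print(f,lab[2][i],"centre",c.round(1),"radial ang",np.degrees(np.arctan2(c[1],c[0])).round(2),"line ang",np.degrees(np.arctan2(d[1],d[0])).round(2),"r",(P@d).min().round(1),(P@d).max().round(1))
    M=plate([[429,226],[395,200],[395,222],[344,338],[449,337]],.001,-.0642,-.1738,"pics/e.npz") if f=="e" else None
    if M is not None: print("marks 6,5,5,0,10",np.degrees(np.arctan2(M[:,1],M[:,0])).round(1))
```

```text
d [  0   0  35  20 235] centre [-2.4 22.4] radial ang 96.15 line ang 91.56 r 5.0 32.9
e [  5   0  21  34 174] centre [18.5 -9.5] radial ang -27.1 line ang -25.97 r 4.8 36.1
marks 6,5,5,0,10 [-2.770e+01  1.000e-01  2.000e-01  1.359e+02 -1.343e+02]
```

Run:
```python
from h import *
w=cv2.imread("pics/e_raw.png");g=cv2.cvtColor(w,cv2.COLOR_BGR2GRAY).astype(float)
v,u=np.mgrid[150:200,245:280];P=plate(np.c_[(u.ravel()+.5)/.64-.5,(v.ravel()+.5)/.64-.5],.0295,-.0642,-.1738,"pics/e.npz")[:,:2];s=g[150:200,245:280].ravel()
a=np.degrees(np.arctan2(P[:,1],P[:,0]));r=np.hypot(*P.T)
for lo,hi in((9,13),(13,17),(17,21),(21,25),(25,28)):
    k=(r>lo)&(r<hi)&(abs(a+27)<25);wt=np.clip(s[k]-90,0,None);print(lo,(a[k]@wt/wt.sum()).round(2))
# blank/stop check vs earlier top image (bystanders moved?)
A=cv2.imread("pics/c_t.png").astype(int);T=cv2.imread("pics/e_t.png").astype(int);d=abs(A-T).max(2)>45
print("changed px near blank/stop",d[100:145,205:325].sum())
A=cv2.imread("pics/top0.png").astype(int);d=(abs(A-T).max(2)>60).astype(np.uint8);n,_,st,ce=cv2.connectedComponentsWithStats(d);print([(ce[i].round(),st[i,4]) for i in range(1,n) if st[i,4]>25])
```

```text
9 -27.89
13 -27.27
17 -27.28
21 -27.28
25 -27.11
changed px near blank/stop 0
[(array([265., 135.]), np.int32(367)), (array([272., 165.]), np.int32(474)), (array([270., 202.]), np.int32(1611)), (array([445., 262.]), np.int32(8010)), (array([372., 185.]), np.int32(96)), (array([467., 208.]), np.int32(203)), (array([371., 199.]), np.int32(31)), (array([505., 235.]), np.int32(119)), (array([493., 250.]), np.int32(26))]
```

```bash
python3 -c "
from plant import arm
print(arm.hand_in())"
```

```text
the job is handed in; nothing more can be done
None
```

The job is handed in at about 22.5 s of the 56 s allowed. The blank is against the back stop and the heat regulator is at 6.

- **Blank:** I slid the blue blank in under the upper heater with the two fingertips, which also squared it up. It met the stop at 4.4 N and I seated it at 5.6 N, below the stop's roughly 12 N slip force. The top view, noisy at this scale, put the far edge and the stop bar within about 0.1° of each other. The moment at the wrist was near zero. Nothing changed around the blank and stop between seating and the last picture.
- **Regulator:** after that I gripped the knob by its hub and turned it about 124° clockwise. The pointer reads −27.2° against a target of −27.0°. Finger opening read 28 mm, where the hub is given as 30 mm.
- **Other checks:** early in the push there was an unexplained upward force of about 6 N. It went away after I backed off and lowered the tips 1.5 mm. The first and last top views also differ over the arm and its shadow and in a few small patches near the control box and to its right. I took these for the gripper and its shadow. The wrist pictures before and after the knob turn show the screwdriver and pencil pot in the same place. I did not check the try square and phone stand separately at the end; the top-view comparison showed no change near them.

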